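# Set the pendulum tilt gauge on the roller pyramid and hold it at its mark

### The arm

A 7-joint arm with a two-finger parallel gripper is mounted at the origin on a cart in front of the work surface, level with it; the furniture and walls round the work are solid. World frame = base frame: x ahead of the robot, y to its left, z up, the work surface at z = 0. Lengths are in mm, angles in rad, forces in N, time in s.
With the tool pointing down it reaches from about 425 to 1025 mm from the base axis. Payload 3.6 kg.
Tool frame: the origin (TCP) lies at the very end of the fingers, on their centre line; the grasp point (between the pads) lies 19 mm behind it; z points along the fingers, y is the line along which they close (so a half turn about z gives the same grasp; the last joint's range is limited). The gripper opens to 85 mm and grips with 20 to 120 N. Pads are 22 mm wide; open, the fingers measure 114 mm over their backs; the gripper's body (76 mm by 85 mm) begins 54 mm behind the grasp point. The pads swing forward as they close: fully open they stand 13 mm farther back than shut.
Start: joints at [1.236, 0.591, 0.048, 1.609, -0.033, 0.943, -0.034], TCP at [172.899, -704.085, 231.302] pointing down, gripper open.
Joint ranges: [-2.69, 2.69], [-0.47, 2.24], [-1.27, 1.36], [0.19, 2.51], [-1.53, 4.68], [0.08, 2.07], [-3.09, 3.09]. Speed limits (rad/s): [2.57, 2.57, 3.14, 3.14, 3.14, 3.14, 3.14].

### API

Orientations are given as a unit quaternion [w, x, y, z].
In Python, from station import manip gives the robot as it stands. The module is installed in compiled form; this text tells all that it offers. Calls block until the motion is done:
- manip.move_to(position, orientation): joint-space move of the TCP to a pose.
- manip.servo_line(position, v=150, rot=None, force_limit=None): straight line of the TCP; rot=None keeps the orientation; v is the mean speed in mm/s. With force_limit (N) it stops when the force on the tool has changed by that much, and returns True; else False.
- manip.set_joints(angles): joint-space move.
- manip.set_gripper(opening, force=None): finger opening in mm; force is the grip in N (None keeps the last); returns when the fingers have stopped.
- manip.wait(seconds).
- manip.inverse_kinematics(position, orientation): joint angles nearest the present ones, or None.
- manip.snapshot(name): name is "side" or "top"; returns a dict with "color" (400x640x3 uint8, red, green, blue), "depth" (400x640 float32, mm along the optical axis (not along the pixel's ray), 0 where there is no reading), "fx", "fy", "cx", "cy" (pixels), "origin" and "rotation" of the camera in the world. Camera axes: x right, y up, looking along -z (the intrinsics and any distortion apply to the point x, -y, -z); pixel columns grow to the right and rows downward; lengths in mm; the calibration is good to about 2 mm. A picture is of the moment at which its call begins.
A pose or a line that the arm cannot do raises manip.IKError and nothing moves.
- manip.job_done(): hands the job in; it is judged then, once.
Readings, each from a call of its own:
- manip.get_time_s(): time.
- manip.get_joint_positions(): joint angles.
- manip.get_joint_velocities(): joint speeds.
- manip.get_joint_torque(): joint torques, N m.
- manip.get_tcp_pos(): TCP position.
- manip.get_tcp_rot(): TCP orientation.
- manip.get_wrist_force(): force on the tool from outside, world axes, zero at the start.
- manip.get_ft_torque(): the same for the moment, N m.
- manip.get_opening(): finger opening in mm.
- manip.get_grip_force(): force on a finger pad.
Only numpy, scipy, OpenCV 4.12 (cv2) and the standard library are available. Lean on these libraries where they do the work, as an engineer would, in place of code of your own. Each camera call takes 0.05 s, during which the arm holds its last target. There are 200 camera calls.

### The job

Lay the loose roller into the gap between the two rollers of the bed, parallel to them and roughly centred along their length, and let go of it. Then take the tilt gauge by its handle, rest the middle of its sole square across that top roller, pressing only lightly, and tilt it there until its swinging needle comes to rest with the tip at the middle of the broad tab on the dial's rim. Finish while still gripping the gauge in that tilt, its sole on the top roller and on nothing else, the roller still in its gap; leave the tape, the small bottle and the timer where they are.

Things in the scene. Friction and masses are not known exactly. Their poses are not given: they have to be found in the camera images.
- bed: Fixed roller bed: plate 104 x 116 x 8 mm carrying two fixed steel rollers along x, 28 mm diameter, 86 long, axes at y = -20 and +20, z = 22 mm, between end cheeks (30 mm high, 68 wide, inner faces at x = -44 and 44). Origin: centre of the plate's underside; z up. Seated in the gap, the loose roller has its axis at y = 0, z = 49.5 mm, its middle at x = 0.
- roller_center (a point): Centre of the loose aluminium roller, a cylinder 40 mm in diameter, 70 mm long, 0.15 to 0.3 kg; x along its axis (y and z turn with it as it rolls). It starts lying level on a low grey rest, its centre 28.4 mm above the worktop.
- rest: Fixed low rest on which the loose roller starts: plate 66 (x) x 50 (y) x 4 mm with two rails along x, tops 12 mm high, at y = -13 and +13 mm. Origin: centre of its underside; x along the roller lying on it.
- gauge_grip (a point): Grip point of the loose tilt gauge (0.25 to 0.45 kg): middle of its upright handle, 20 mm thick (x), 44 wide (y), from 25 mm below this point to 23 above. x: thickness, the dial looks to -x (to the robot at the start); y along the sole; z up the handle. Flat sole 40 (x) x 120 (y) x 10 mm, underside 117 mm below and centred. Dial 80 mm across, 20 thick, centre 65 mm below. Starts upright on the worktop.
- needle (a joint): Needle's angle to the gauge, rad: a free pendulum about the gauge's x axis at the dial's centre (period about 0.3 s, settles in about 1.5 s). 0: points at the sole (gauge upright); positive: tip swung to the gauge's +y. With the gauge turned by a about its own +x axis from upright it settles at -a.
- mark (a joint): Angle of the mark on the dial, rad, measured like the needle's (positive towards the gauge's +y). The mark is a broad dark tab, 6 mm wide and 7 long, on the dial's rim; the robot cannot move it. Differs at each start, 0.18 to 0.40.
- needle_tip (a point): Tip of the thin dark needle, 32 mm from the dial's centre, 7 mm in front (-x) of the gauge's middle plane.
- mark_tip (a point): Middle of the inner end of the mark's tab, 32 mm from the dial's centre, in the plane of the needle's tip; the two points coincide when the needle is exactly on the mark.
- tape_roll: Bystander, leave alone: yellow roll of tape, 62 mm across, 19 mm high, lying flat. Origin: centre of its underside.
- bottle_small: Bystander, leave alone: small bottle with screw cap, 45 mm across, 90 mm high. Origin: centre of its underside.
- timer: Bystander, leave alone: small flat bench timer, 52x66x16 mm. Origin: centre of its underside.
Not all that is in view belongs to the job. Leave any orange look-alike of the part that bears roller_center alone.

How it is judged (in metres and radians):
On the way:
1. the loose roller lies in the gap of the bed's rollers, let go (x of roller_center in the frame of bed between -0.018 and 0.018 m and y of roller_center in the frame of bed between -0.005 and 0.005 m and z of roller_center in the frame of bed between 0.0455 and 0.0535 m and angle between the x axis of roller_center and the x axis of bed, either way round below 0.15 rad and contact force between the fingers and roller below 0.1 N), for 0.3 s.
At the end, for the whole second after the job is handed in: Needle tip within 3 mm of the mark tip; gauge gripped, still, its sole on the top roller with 0.3 to 25 N, roller within 20 mm of the sole's middle, gauge square to the bed within 0.25 rad, touching no other part of it; roller in the gap within 5 mm, 18 mm lengthwise, 0.15 rad, clear of the fingers (all of step 1 and distance between needle_tip and mark_tip below 0.003 m and contact force between the fingers and gauge above 1 N and contact force between gauge and roller between 0.3 and 25 N and contact force between gauge and bed below 0.1 N and height (world z) of gauge_grip above 0.13 m and y of roller_center in the frame of gauge_grip between -0.02 and 0.02 m and x of roller_center in the frame of gauge_grip between -0.025 and 0.025 m and angle between the x axis of gauge_grip and the x axis of bed, either way round below 0.25 rad and linear speed of gauge below 0.02 m/s and angular speed of gauge below 0.1 rad/s); the arm keeps its last pose, push and grip.
It fails at once if tape roll moved by more than 30 mm (distance of tape_roll from where it was at the start of the episode above 0.03 m).
It fails at once if bottle small moved by more than 30 mm (distance of bottle_small from where it was at the start of the episode above 0.03 m).
It fails at once if timer moved by more than 30 mm (distance of timer from where it was at the start of the episode above 0.03 m).
It also fails if it takes over 59 s, if anything falls off the work surface, if the arm or the gripper's body presses on something with over 40 N, if the wrist force passes 120 N, or if a joint passes its speed limit or range.

## Working session

There is one attempt and no reset: what is moved stays moved. The work goes in short steps, each a Python script; the robot and the scene stay as the last script left them, time stands still between calls to the robot, and variables do not carry over. Pictures are saved under pics/ and viewed, at most 10 in all, crops included, and the job is handed in when it is done.

```bash
mkdir -p pics; python3 - <<'E'
from station import manip
import cv2,numpy as np,pickle
for n in("top","side"):
    s=manip.snapshot(n); pickle.dump(s,open(n+"0.pkl","wb"))
    cv2.imwrite(f"pics/{n}0.png",s["color"][:,:,::-1])
    print(n,s["fx"],s["cx"],s["cy"],s["origin"],np.round(s["rotation"],3).tolist(),[k for k in s])
print(manip.get_time_s(),manip.get_tcp_rot())
E
```

```text
top 513.4926061089844 316.8814320147592 199.7965752327168 [ 253.44596921    7.9329806  1694.02163544] [-0.697, -0.063, 0.069, 0.711] ['color', 'depth', 'fx', 'fy', 'cx', 'cy', 'origin', 'rotation']
side 494.93069446281476 317.85523509165876 201.74389931354438 [ 299.13890673 1063.6999227   983.00684447] [-0.117, -0.048, 0.428, 0.895] ['color', 'depth', 'fx', 'fy', 'cx', 'cy', 'origin', 'rotation']
0.1 [-1.03544083e-03  9.92757935e-01  1.20127323e-01 -1.88559761e-04]
```

View pics/top0.png

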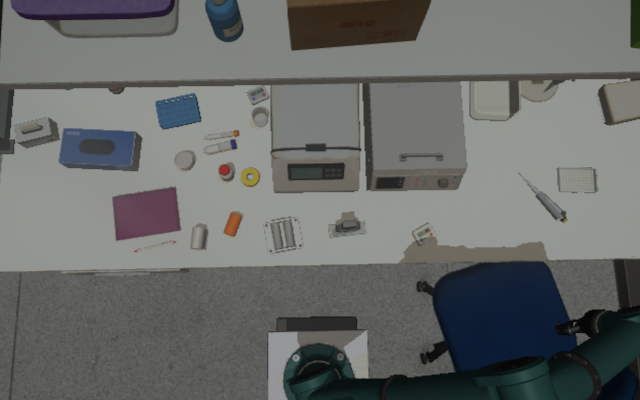

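View pics/side0.png

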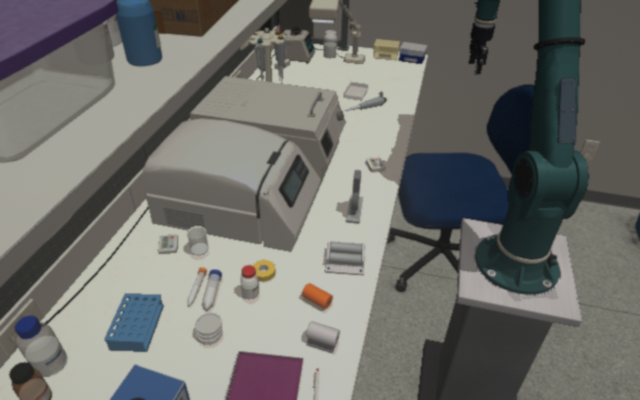

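```bash
cat > h.py <<'E'
import numpy as np,cv2,pickle
from scipy.spatial.transform import Rotation as R
def rot(q): return R.from_quat(np.roll(q,-1))
def quat(r): return np.roll(r.as_quat(),1)
def cloud(s):
    d=s["depth"]; v,u=np.mgrid[:400,:640]
    p=np.dstack([(u-s["cx"])/s["fx"]*d,-(v-s["cy"])/s["fy"]*d,-d])
    w=p@rot(s["rotation"]).as_matrix().T+s["origin"]; w[d==0]=np.nan; return w
def proj(s,P):
    c=(np.atleast_2d(P)-s["origin"])@rot(s["rotation"]).as_matrix()
    return np.c_[s["cx"]+s["fx"]*c[:,0]/-c[:,2],s["cy"]-s["fy"]*c[:,1]/-c[:,2]]
def near(s,c,r,z0,z1=300):
    w=cloud(s).reshape(-1,3); col=s["color"].reshape(-1,3)
    m=(np.hypot(w[:,0]-c[0],w[:,1]-c[1])<r)&(w[:,2]>z0)&(w[:,2]<z1)
    return w[m],col[m]
E
python3 - <<'E'
from h import *
T=pickle.load(open("top0.pkl","rb"));S=pickle.load(open("side0.pkl","rb"))
w=cloud(T)
for n,(u,v),z0 in [("roller",(199,234),18),("bed",(283,235),18),("gauge",(347,228),6),("orange",(233,223),18),("timer",(424,234),6),("tape",(251,177),6),("bottle",(226,172),20)]:
    c=np.nanmedian(w[v-3:v+4,u-3:u+4].reshape(-1,3),0)
    print(n,np.round(c))
    for k,s in(("T",T),("S",S)):
        p,_=near(s,c[:2],85 if n in("gauge","bed") else 50,z0)
        if len(p)<5: print("few");continue
        r=cv2.minAreaRect(p[:,:2].astype(np.float32))
        print("  ",k,len(p),"rect",np.round(r[0],1),np.round(r[1],1),round(r[2],1),"z",np.round(np.percentile(p[:,2],[2,50,90,98]),1))
# table height check
for s in(T,S): 
    p,_=near(s,(520,250),300,-20,8); print(np.percentile(p[:,2],[5,50,95]))
def crop(s,u,v,h=25,k=8):return cv2.resize(s["color"][v-h:v+h,u-h:u+h,::-1],None,fx=k*25/h*.65,fy=k*25/h*.65,interpolation=cv2.INTER_CUBIC)
cv2.imwrite("pics/c1.png",np.vstack([np.hstack([crop(T,205,232),crop(T,283,235),crop(T,347,226)]),np.hstack([crop(S,322,335),crop(S,345,257),crop(S,354,197,30)])]))
E
```

```text
roller [461. 374.  46.]
   T 277 rect [451.6 382.9] [39.7 70.7] 83.3 z [27.2 45.8 51.9 54.7]
   S 549 rect [451.3 385.9] [39.5 70.6] 86.8 z [24.  45.4 50.4 52.4]
bed [456. 106.  14.]
   T 561 rect [458.6  98.9] [104.6  87.4] 12.3 z [20.2 33.5 40.  44. ]
   S 739 rect [456.6 108.8] [102.4  70.4] 9.8 z [19.1 33.1 38.2 40.2]
gauge [ 465. -101.   99.]
   T 677 rect [ 463.7 -100.8] [164.1 163.2] 79.1 z [  6.1  11.6 139.3 145. ]
   S 598 rect [470.3 -98. ] [145.  161.4] 60.5 z [  6.2  21.5 139.  143.2]
orange [496. 265.  39.]
   T 263 rect [494.7 271.9] [39.9 69.7] 69.9 z [22.3 37.1 44.1 47.1]
   S 442 rect [494.9 273.8] [41.2 73.4] 71.4 z [19.5 37.4 42.2 44.5]
timer [ 449. -357.   19.]
   T 362 rect [ 451.9 -357.5] [91.1 90.3] 28.5 z [ 6.3 17.  22.4 26.1]
   S 220 rect [ 446.1 -355.1] [88.4 75.4] 18.3 z [ 6.7 17.9 21.8 23. ]
tape [657. 212.   7.]
   T 310 rect [657.1 211.4] [90.9 93.1] 44.1 z [ 6.4 18.7 24.9 28. ]
   S 351 rect [646.9 209.6] [75.  79.9] 29.1 z [ 6.2 20.1 23.1 24.6]
bottle [655. 282.  86.]
   T 211 rect [660.8 273.1] [80.3 39.6] 85.9 z [22.5 72.5 92.8 97.4]
   S 512 rect [659.9 274.7] [84.2 41.5] 83.2 z [20.7 62.9 91.3 93.8]
[-5.31414882  1.35342079  6.79742279]
[-1.30880958  1.99447873  5.39843098]
```

View pics/c1.png

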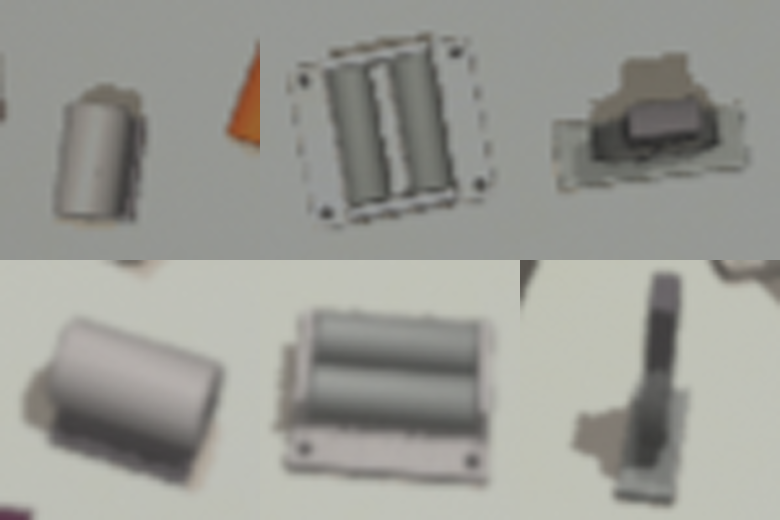

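```bash
cat > fit.py <<'E'
from h import *
from scipy.optimize import least_squares
def box(p,c,h):
    q=np.abs(p-np.array(c))-np.array(h); return np.linalg.norm(np.maximum(q,0),axis=1)+np.minimum(q.max(1),0)
def cyl(p,c,r,hl):  # axis x
    p=p-np.array(c); q=np.c_[np.hypot(p[:,1],p[:,2])-r,np.abs(p[:,0])-hl]
    return np.linalg.norm(np.maximum(q,0),axis=1)+np.minimum(q.max(1),0)
mn=lambda *a:np.min(a,0)
M={"roller":lambda p:mn(cyl(p,(0,0,28.4),20,35),box(p,(0,13,8),(33,3,4)),box(p,(0,-13,8),(33,3,4)),box(p,(0,0,2),(33,25,2)),p[:,2]),
"bed":lambda p:mn(cyl(p,(0,20,22),14,43),cyl(p,(0,-20,22),14,43),box(p,(0,0,4),(52,58,4)),box(p,(48,0,15),(4,34,15)),box(p,(-48,0,15),(4,34,15)),p[:,2]),
"bedroller":lambda p:np.minimum(M["bed"](p),cyl(p,(0,0,49.5),20,35)),
"gauge":lambda p:mn(box(p,(0,0,117),(10,22,24)),cyl(p,(0,0,52),40,10),box(p,(0,0,5),(20,60,5)),p[:,2])}
def fit(n,ss,c,yaw,r):
    P=[near(s,c,r,-8,160)[0] for s in ss]
    def f(v):
        out=[]
        for i,p in enumerate(P):
            q=(p-[v[0],v[1],v[3+i]]); a=v[2]; q=q@np.array([[np.cos(a),-np.sin(a),0],[np.sin(a),np.cos(a),0],[0,0,1]])
            out.append(M[n](q))
        return np.concatenate(out)
    s=least_squares(f,[c[0],c[1],yaw]+[1.5]*len(P),loss="soft_l1",f_scale=2,x_scale=[1,1,.02]+[1]*len(P))
    return s.x,np.median(np.abs(s.fun)),sum(map(len,P))
E
python3 - <<'E'
from fit import *
T=pickle.load(open("top0.pkl","rb"));S=pickle.load(open("side0.pkl","rb"))
for n,c,y,r in[("roller",(452,384),-.1,48),("bed",(457,103),.19,80),("gauge",(465,-101),.07,78)]:
    for l,ss in(("T",[T]),("S",[S]),("TS",[T,S])): 
        x,m,k=fit(n,ss,c,y,r); print(n,l,np.round(x,3),round(m,2),k)
E
```

```text
roller T [ 4.51529e+02  3.83819e+02 -7.00000e-02  1.43200e+00] 2.08 652
roller S [ 4.51708e+02  3.83220e+02 -9.90000e-02  1.75100e+00] 1.06 1176
roller TS [ 4.51612e+02  3.83391e+02 -9.10000e-02  1.44300e+00  1.71900e+00] 1.31 1828
bed T [4.58048e+02 1.07524e+02 1.68000e-01 1.84000e+00] 2.07 1809
bed S [4.56314e+02 1.05979e+02 1.57000e-01 2.15000e+00] 1.29 1860
bed TS [4.58121e+02 1.06630e+02 1.62000e-01 1.82900e+00 2.11100e+00] 1.59 3669
gauge T [ 4.75339e+02 -1.04130e+02  1.03000e-01  1.55300e+00] 2.28 1705
gauge S [ 4.73723e+02 -1.04125e+02  1.40000e-01  2.42700e+00] 1.38 1477
gauge TS [ 4.74971e+02 -1.04058e+02  1.02000e-01  1.55400e+00  2.41700e+00] 1.8 3182
```

```bash
cat >> h.py <<'E'
def down(th,flip=False):
    y=np.array([np.cos(th),np.sin(th),0])*(-1 if flip else 1); z=np.array([0,0,-1.]); x=np.cross(y,z)
    return R.from_matrix(np.c_[x,y,z])
E
python3 - <<'E'
from h import *
from station import manip as m
q0=np.array(m.get_joint_positions())
for n,p,th in[("mid",(340,-300,350),-.09),("mid2",(440,0,350),-.09),("roll",(451.6,383.4,11.4),-.09),("bed",(457.8,106.6,32.5),.162),("bedhi",(457.8,106.6,130),.162),("gauge",(474.8,-104.1,101),.105+np.pi/2)]:
    for f in(0,1):
        j=m.inverse_kinematics(list(p),list(quat(down(th,f)))); print(n,f,None if j is None else np.round(j,2))
# display poses and final tilts (tool y along gauge y)
for f in(0,1):
  for P in[(400,450,500),(400,450,600),(350,500,600),(450,300,600),(350,550,500)]:
    j=m.inverse_kinematics(list(P),list(quat(down(0.,f)))); print("disp",f,P,None if j is None else np.round(j,2))
  for a in(-.2,-.4):
    g=R.from_euler("z",.162)*R.from_euler("x",a)
    rr=g*R.from_euler("z",0)*down(np.pi/2,f)
    p=np.array([457.8,106.6,49.5])+g.apply([0,0,20+117-19])
    j=m.inverse_kinematics(list(p),list(quat(rr))); print("fin",f,a,None if j is None else np.round(j,2))
E
```

```text
mid 0 [ 0.96  0.12 -0.37  2.04  0.05  0.99  0.47]
mid 1 [ 0.25  0.1   0.41  2.07 -0.05  0.98 -2.55]
mid2 0 [ 0.47  0.12 -0.62  2.06  0.08  0.99 -0.28]
mid2 1 [ 0.85  0.18 -1.07  2.05  0.19  1.02  2.73]
roll 0 [-0.96  0.76  0.25  2.03 -0.46  0.4  -0.43]
roll 1 [-0.09  1.04 -1.08  2.    1.21  0.95  1.21]
bed 0 [-0.25  0.64 -0.11  2.29  0.29  0.22 -0.45]
bed 1 [-0.48  0.65  0.2   2.3  -0.56  0.23 -2.74]
bedhi 0 [ 0.12  0.5  -0.59  2.23  0.54  0.55 -0.71]
bedhi 1 [ 0.44  0.67 -1.07  2.22  0.89  0.78  2.06]
gauge 0 [ 0.55  0.57 -0.58  2.22  0.63  0.52  1.16]
gauge 1 [ 0.1   0.51  0.02  2.24 -0.03  0.39 -1.31]
disp 0 (400, 450, 500) [-0.17  0.39 -1.07  1.51  0.34  1.45 -1.25]
disp 0 (400, 450, 600) [-0.2   0.36 -1.07  1.31  0.31  1.65 -1.22]
disp 0 (350, 500, 600) [-0.33  0.37 -1.07  1.29  0.33  1.66 -1.34]
disp 0 (450, 300, 600) [ 0.17  0.23 -1.08  1.43  0.2   1.6  -0.89]
disp 0 (350, 550, 500) [-0.39  0.49 -1.1   1.4   0.43  1.51 -1.46]
fin 0 -0.2 [ 0.24  0.59 -1.01  2.18  0.85  0.95  0.39]
fin 0 -0.4 [ 0.03  0.65 -0.96  2.14  0.92  1.15  0.21]
disp 1 (400, 450, 500) [-0.17  0.39 -1.07  1.51  0.34  1.45  1.89]
disp 1 (400, 450, 600) [-0.2   0.36 -1.07  1.31  0.31  1.65  1.92]
disp 1 (350, 500, 600) [-0.33  0.37 -1.07  1.29  0.33  1.66  1.8 ]
disp 1 (450, 300, 600) [ 0.17  0.23 -1.08  1.43  0.2   1.6   2.25]
disp 1 (350, 550, 500) [-0.4   0.48 -1.07  1.4   0.42  1.51  1.69]
fin 1 -0.2 [-0.34  0.41 -0.21  2.2   0.45  0.66 -2.31]
fin 1 -0.4 [-0.49  0.48 -0.21  2.16  0.62  0.83 -2.59]
```

```bash
python3 - <<'E'
from h import *
from station import manip as m
q=list(quat(down(-.091)))
m.set_gripper(85,40)
m.move_to([340,-300,350],q); m.move_to([440,0,350],q); m.move_to([451.6,383.4,110],q)
print(m.get_time_s(),m.get_wrist_force())
print(m.servo_line([451.6,383.4,11.4],v=120,force_limit=8),m.get_tcp_pos())
m.set_gripper(60,40); print(m.get_opening(),m.get_grip_force())
m.servo_line([451.6,383.4,130],v=120); print(m.get_opening(),m.get_grip_force(),m.get_wrist_force(),m.get_time_s())
E
```

```text
4.8333 [ 0.2424688  -0.53993418 -0.0237879 ]
False [451.90127547 383.90205959  11.95172672]
69.59655020465789 45.12403428554535
69.52557547330517 45.754435658454895 [ 0.43634695  0.17138842 -2.52117622] 7.2333
```

```bash
python3 - <<'E'
from h import *
from station import manip as m
q=list(quat(down(.162)))
m.move_to([457.8,106.6,130],q); m.wait(.3)
print(m.servo_line([457.8,106.6,60],v=120),m.get_tcp_pos())
print(m.servo_line([457.8,106.6,31.5],v=40,force_limit=4),m.get_tcp_pos(),m.get_wrist_force())
m.set_gripper(85); m.wait(.2); print(m.get_opening(),m.get_wrist_force())
m.servo_line([457.8,106.6,180],v=150)
m.move_to([474.8,-104.1,230],list(quat(down(.103+np.pi/2)))); print(m.get_time_s())
for n in("top","side"):
    pickle.dump(m.snapshot(n),open(n+"1.pkl","wb"))
from fit import *
T=pickle.load(open("top1.pkl","rb"));S=pickle.load(open("side1.pkl","rb"))
for l,ss in(("S",[S]),("TS",[T,S])):
    print(l,[np.round(a,3) for a in fit("bedroller",ss,(457.8,106.6),.16,80)])
def crop(s,u,v,h=30):return cv2.resize(s["color"][v-h:v+h,u-h:u+h,::-1],(390,390),interpolation=cv2.INTER_CUBIC)
cv2.imwrite("pics/c2.png",np.hstack([crop(T,283,235),crop(S,345,257)]))
E
```

```text
False [458.02449351 106.96018368  60.21439411]
True [457.74715951 107.02199263  33.71535514] [-0.09098053  0.51563426  1.04786186]
84.98943233249221 [-0.82882989  0.94270404 -0.1708606 ]
13.3
S [array([4.57220e+02, 1.06091e+02, 1.59000e-01, 2.18800e+00]), np.float64(1.273), np.int64(1920)]
TS [array([4.57992e+02, 1.06596e+02, 1.61000e-01, 2.05100e+00, 2.16100e+00]), np.float64(1.625), np.int64(3732)]
```

View pics/c2.png

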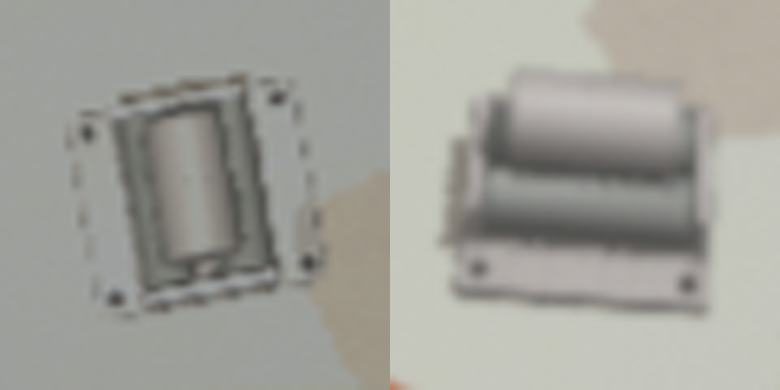

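```bash
python3 - <<'E'
from h import *
from station import manip as m
q=list(quat(down(.103+np.pi/2)))
print(m.servo_line([474.8,-104.1,99],v=120,force_limit=8),m.get_tcp_pos())
m.set_gripper(30,80); print(m.get_opening(),m.get_grip_force())
m.servo_line([474.8,-104.1,330],v=200); print(m.get_opening(),m.get_grip_force(),m.get_wrist_force(),m.get_time_s())
d=list(quat(down(0.)))
for P in[(330,560,620),(330,560,750),(330,600,700),(380,500,750),(330,500,700),(330,650,750)]:
    j=m.inverse_kinematics(list(P),d); print(P,None if j is None else np.round(j,2))
E
```

```text
False [ 475.28924456 -104.0233159    99.46890705]
43.03327284371713 81.27302169799805
42.954949985228104 81.4388644695282 [-0.24506647 -0.07518833 -2.89624324] 16.4083
(330, 560, 620) [-0.48  0.45 -1.1   1.15  0.41  1.75 -1.45]
(330, 560, 750) [-0.65  0.47 -1.04  0.78  0.46  2.06 -1.4 ]
(330, 600, 700) [-0.67  0.52 -1.05  0.84  0.49  1.98 -1.45]
(380, 500, 750) [-0.46  0.45 -1.12  0.84  0.46  2.04 -1.31]
(330, 500, 700) [-0.38  0.39 -1.15  1.07  0.37  1.89 -1.38]
(330, 650, 750) None
```

```bash
cat >> h.py <<'E'
def dialwarp(s,p,q,k=6,H=45):
    t=rot(q); g=t*R.from_euler("y",np.pi); o=np.array(p)+t.apply([0,0,-18])
    # dial plane: image u = gauge -y is right when looking from -x toward +x (y left, z up)
    gp=np.array([[-7,y,-65+z] for y,z in((H,H),(-H,H),(-H,-H),(H,-H))])
    src=proj(s,g.apply(gp)+o).astype(np.float32); N=2*H*k
    return cv2.warpPerspective(s["color"][:,:,::-1],cv2.getPerspectiveTransform(src,np.float32([[0,0],[N,0],[N,N],[0,N]])),(N,N),flags=cv2.INTER_CUBIC),src
E
python3 - <<'E'
from h import *
from station import manip as m
m.move_to([330,600,700],list(quat(down(0.)))); m.wait(1.6)
ss=[m.snapshot("side") for _ in range(4)]; p=m.get_tcp_pos();q=m.get_tcp_rot()
pickle.dump((ss,p,q),open("disp.pkl","wb"))
s=dict(ss[0]); s["color"]=np.mean([x["color"] for x in ss],0).astype(np.uint8)
w,src=dialwarp(s,p,q); print(p,q,src,m.get_opening(),m.get_time_s())
c=src.mean(0).astype(int); h=45
raw=cv2.resize(s["color"][c[1]-h:c[1]+h,c[0]-h:c[0]+h,::-1],(400,400),interpolation=cv2.INTER_CUBIC)
cv2.imwrite("pics/d1.png",np.hstack([raw,cv2.resize(w,(400,400))]))
E
```

```text
[329.97956839 600.01711644 700.01570284] [-2.01419943e-05  7.07101573e-01  7.07111989e-01  7.98689241e-06] [[352.19693 139.39548]
 [436.00922 151.77338]
 [423.36786 216.61255]
 [347.88593 203.57819]] 43.3033966987475 21.05
```

View pics/d1.png

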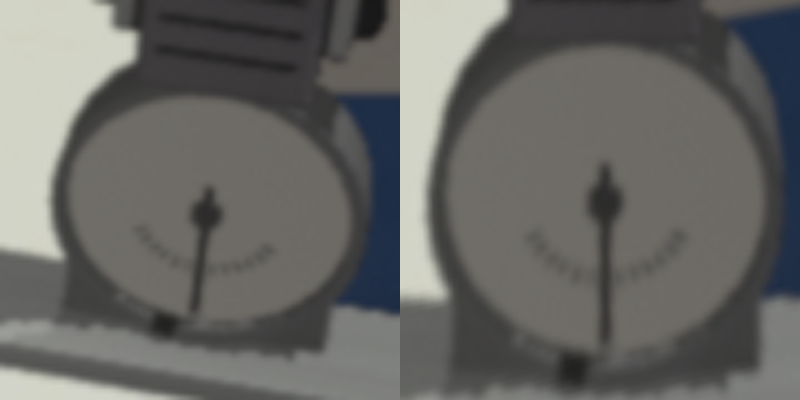

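```bash
cat >> h.py <<'E'
def angles(ss,p,q,k=10,H=45):
    s=dict(ss[0]); s["color"]=np.mean([x["color"] for x in ss],0).astype(np.uint8)
    w,_=dialwarp(s,p,q,k,H); g=w.mean(2); H0=H*k
    a=np.linspace(-.7,.7,281)
    def prof(r0,r1):
        r=np.linspace(r0,r1,15)*k; A,Rr=np.meshgrid(a,r)
        v=cv2.remap(g.astype(np.float32),(H0-Rr*np.sin(A)).astype(np.float32),(H0+Rr*np.cos(A)).astype(np.float32),cv2.INTER_LINEAR).mean(0)
        d=np.clip(np.median(v)-v,0,None); i=d.argmax(); d[np.abs(a-a[i])>.16]=0; d[d<.4*d.max()]=0
        return (a*d).sum()/d.sum(),d.max()
    return {"needle":prof(12,29),"needle_out":prof(24,30),"mark":prof(34,38),"mark2":prof(36,40)},w
E
python3 - <<'E'
from h import *
from station import manip as m
ss,p,q=pickle.load(open("disp.pkl","rb")); r,_=angles(ss,p,q); print(r)
mk=(r["mark"][0]+r["mark2"][0])/2
# tilt gauge by -mk about its own x, facing camera (gauge yaw -90deg)
t=R.from_euler("z",-np.pi/2)*R.from_euler("x",-mk)*R.from_euler("y",np.pi)
print(mk,"upright check",(R.from_euler("z",-np.pi/2)*R.from_euler("y",np.pi)*down(0).inv()).magnitude())
m.move_to([330,600,700],list(quat(t))); m.wait(1.6)
ss=[m.snapshot("side") for _ in range(4)]; p=m.get_tcp_pos();q=m.get_tcp_rot()
pickle.dump((ss,p,q),open("disp2.pkl","wb"))
r,w=angles(ss,p,q); print(r,m.get_time_s()); cv2.imwrite("pics/d2.png",cv2.resize(w,(600,600)))
E
```

```text
{'needle': (np.float64(-0.05797187533688347), np.float32(45.180332)), 'needle_out': (np.float64(-0.04315516973348451), np.float32(48.86246)), 'mark': (np.float64(0.15661239836010055), np.float32(31.364704)), 'mark2': (np.float64(0.1577091366280136), np.float32(38.08679))}
0.15716076749405708 upright check 2.535772158592562e-16
{'needle': (np.float64(0.09007794763815269), np.float32(36.786133)), 'needle_out': (np.float64(0.10934390468762957), np.float32(34.51136)), 'mark': (np.float64(0.16145750234517459), np.float32(31.797413)), 'mark2': (np.float64(0.16441644157540367), np.float32(40.647396))} 23.1
```

View pics/d2.png

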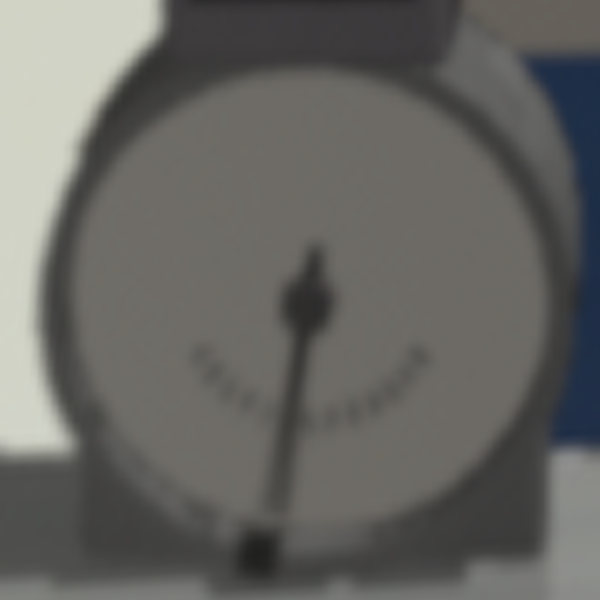

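```bash
cat >> h.py <<'E'
G=R.from_euler("z",.161)*R.from_euler("x",-.192); TQ=list(quat(G*R.from_euler("y",np.pi)))
C=np.array([459.,107.,49.8])
tgt=lambda d:list(C+G.apply([0,0,119+d]))
E
python3 - <<'E'
from h import *
from station import manip as m
m.move_to(tgt(250),TQ); m.move_to(tgt(40),TQ); m.wait(.5)
f0=np.array(m.get_wrist_force()); print(f0,m.get_tcp_pos(),tgt(40))
hit=m.servo_line(tgt(-6),v=15,force_limit=3); m.wait(.3)
p=np.array(m.get_tcp_pos()); print(hit,p,G.inv().apply(p-C)-[0,0,119]); 
for _ in range(3):
    m.wait(.4); print(G.inv().apply(np.array(m.get_wrist_force())-f0))
e=rot(m.get_tcp_rot())*rot(TQ).inv(); print("rot err",e.as_rotvec(),m.get_opening(),m.get_grip_force(),m.get_ft_torque(),m.get_time_s())
E
```

```text
[-0.52388492 -0.33818907 -2.70201954] [454.30371137 136.95902121 206.17578416] [np.float64(454.1362102975588), np.float64(136.94839836527981), np.float64(205.87830401783884)]
True [455.40713788 129.45868002 166.57974195] [ 0.05384933  0.04204777 -0.02603466]
[-0.02753082 -1.11311914  9.02904713]
[ 1.55183877 -0.5821045   8.49886237]
[ 0.03945513 -1.39303705  8.36854596]
rot err [-2.49745269e-04 -6.53952057e-05  1.94053704e-04] 43.01270918716869 83.86016964912415 [-0.05235872  0.06249018 -0.01032012] 30.2583
```

```bash
python3 - <<'E'
from h import *
from station import manip as m
m.wait(1.5)
print(m.get_wrist_force(),m.get_tcp_pos(),m.get_grip_force())
S=m.snapshot("side");T=m.snapshot("top")
def crop(s,u,v,h=40):return cv2.resize(s["color"][v-h:v+h,u-h:u+h,::-1],(400,400),interpolation=cv2.INTER_CUBIC)
cv2.imwrite("pics/f1.png",np.hstack([crop(T,283,225),crop(S,345,235)]))
E
```

```text
[-0.656641    1.03636714  4.97527879] [455.43808893 129.45135099 166.58548968] 83.85985136032104
```

View pics/f1.png

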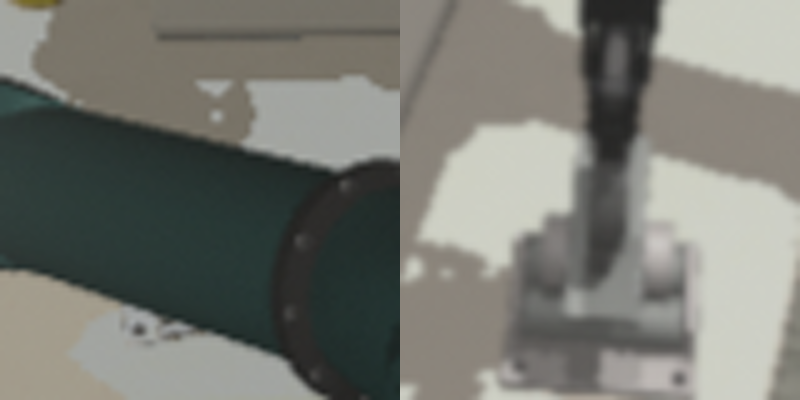

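The side view shows the loose roller, at crop (545–680, 255), still in the gap. The gauge's sole sits across its middle at crop (605, 290) and clears the bed. The arm hides the bed in the top view.

```bash
python3 -c "
from station import manip as m
print(m.job_done(),m.get_time_s())"
```

```text
the job is handed in; nothing more can be done
the job is handed in; nothing more can be done
```

I handed the job in, with no verdict shown: the loose roller lies in the bed's gap and the gripped gauge rests across it at about 8 N, tilted 0.19 rad to the mark as read from pictures taken before it was set down, since the dial can't be seen in its final pose.

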